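# Slide the charged melting pan onto the middle ring

## Task

The two lidded melting pans on the hot plate look alike, but one is charged with a heavy tin ingot and the other is almost empty; a small nudge along the glass tells them apart. Without lifting or tipping either pan, slide the heavy one onto the middle ring and leave it standing wholly inside the ring line with its handle turned to the left or right, parallel to the plate's front edge. Leave the light pan on the glass no more than a nudge (3 cm) from where it was, and do not disturb the mould and the tin at the back of the plate.

Things in the scene. Friction and masses are not known exactly. Their poses are not given: they have to be found in the camera images.
- hotplate: fixed glass-topped hot plate, 320 (its x) x 620 (its y) x 50 mm high; origin under its centre on the desk, x to its back (away from the robot), y to its left; flat black glass top at 50 mm. Three grey ring lines, 130 mm diameter, lie in a row on the glass at x = 0, y = +200, 0 and -200 mm; the middle one has a small second circle inside. The touch fields along the front edge are only printed
- ring_middle (a point): centre of the middle ring, on the glass; axes as the hot plate's
- left_pan_center (a point): steel pan that starts on the left ring (plate's +y), handle roughly towards the robot (up to 0.7 rad off): 90 mm diameter, 46 mm wall, clamped lid (94 mm diameter, cannot come off) with a knob, 76 mm high in all; level wooden handle 20 mm wide, 30 to 44 mm above the underside, 58 to 150 mm out from the axis. This point is on the axis, 25 mm above the underside; x along the handle, z up
- left_pan_grip (a point): middle of the left pan's handle, 105 mm from the pan's axis, 37 mm above its underside, axes as the pan's; pinch it across its 20 mm width. A pan weighs about 0.28 kg; inside, unseen and with 7 mm of play, lies either a 0.6 kg ingot or a 0.05 kg remnant, the other pan holding the other: so one drags on the glass two to three times as hard, in all about 0.87 against 0.33 kg
- right_pan_center (a point): the same kind of pan, starting on the right ring (plate's -y); sizes, point and axes as for the left pan
- right_pan_grip (a point): middle of the right pan's handle, point and axes as for the left pan
- mould: dark steel two-piece casting mould being warmed, 55 x 80 x 38 mm, loose, near the back edge of the glass between the left and middle rings; origin under its centre
- dross_tin: small open steel tin, 52 mm diameter, 45 mm high, loose, near the back edge of the glass between the middle and right rings; origin under its centre
Not all that is in view belongs to the job. Leave any blue or turquoise look-alike of the part that bears left_pan_center alone.

How it is judged:
At the end, for the whole second after the job is handed in: The heavy pan (the one bearing on the glass with more than 6 N) stands still on the middle ring, its axis within 21 mm of the ring's centre, its handle within 0.4 rad of the line of the plate's front edge, pointing either way; the light pan's centre is within 30 mm of where it started (((contact force between left_pan and hotplate above 6 N and horizontal distance between left_pan_center and ring_middle below 0.021 m and angle between the x axis of left_pan_center and the y axis of hotplate, either way round below 0.4 rad and linear speed of left_pan below 0.01 m/s and distance of right_pan_center from where it was at the start of the episode below 0.03 m) or (contact force between right_pan and hotplate above 6 N and horizontal distance between right_pan_center and ring_middle below 0.021 m and angle between the x axis of right_pan_center and the y axis of hotplate, either way round below 0.4 rad and linear speed of right_pan below 0.01 m/s and distance of left_pan_center from where it was at the start of the episode below 0.03 m))); the robot touches nothing.
It fails at once if a pan lifted more than 6 mm off the glass or tipped more than 0.12 rad (height (world z) of any of left_pan_center, right_pan_center above 0.081 m or angle between any of left_pan_center, right_pan_center's own z axis and vertical above 0.12 rad).
It fails at once if the mould or the tin pushed more than 20 mm (distance of any of mould, dross_tin from where it was at the start of the episode above 0.02 m).
It also fails if it takes over 58 s, if anything falls off the work surface, if the arm or the gripper's body presses on something with over 40 N, if the wrist force passes 120 N, or if a joint passes its speed limit or range.

## Robot

A 6-joint arm with a two-finger parallel gripper is mounted at the origin on the work surface. World frame = base frame: x ahead of the robot, y to its left, z up, the work surface at z = 0. Lengths are in m, angles in rad, forces in N, time in s.
With the tool pointing down it reaches from about 0.325 to 0.9 m from the base axis. Payload 6.1 kg.
Tool frame: the origin (TCP) lies midway between the tips of the shut fingers; the grasp point (between the pads) lies 19 mm behind it; x points along the fingers, y is the direction in which the jaws open and shut, and the axes are right-handed (so a half turn about x gives the same grasp; the last joint's range is limited). The gripper opens to 85 mm and grips with 20 to 120 N. Pads are 22 mm wide; open, the fingers measure 114 mm over their backs; the gripper's body (76 mm by 85 mm) begins 54 mm behind the grasp point. The pads swing forward as they close: fully open they stand 13 mm farther back than shut.
Start: joints at [1.039, 0.22, 1.526, -0, 1.395, -0.126], TCP at [0.247, 0.574, 0.231] pointing down, gripper open.
Joint ranges: [-2.98, 2.98], [-0.91, 2.08], [0.09, 2.57], [-1.24, 4.39], [0.2, 2.65], [-2.68, 2.68]. Speed limits (rad/s): [2.57, 2.57, 3.01, 3.14, 3.14, 3.14].

## Interface

Orientations are given as [roll, pitch, yaw] about the fixed x, y, z axes, in that order (R = Rz(yaw) Ry(pitch) Rx(roll)).
In Python, from plant import movep, move_l, set_joints, gripper_to, hold, inverse_kinematics, observe, get_image, get_calibration, Unreachable, job_done gives the robot as it stands. Calls block until the motion is done:
- movep(position, orientation): joint-space move of the TCP to a pose.
- move_l(position, feed=0.15, rotation=None, max_force=None): straight line of the TCP; rotation=None keeps the orientation; feed is the mean speed in m/s. With max_force (N) it stops when the force on the tool has changed by that much, and returns True; else False.
- set_joints(angles): joint-space move.
- gripper_to(opening, f_grip=None): finger opening in m; f_grip is the grip in N (None keeps the last); returns when the fingers have stopped.
- hold(seconds).
- inverse_kinematics(position, orientation): joint angles nearest the present ones, or None.
- observe(): the state.
- get_image(name): name is "scene" or "top" or "wrist"; returns (picture, depth): 384x512x3 uint8, red, green, blue; 384x512 float32, m along the optical axis (not along the pixel's ray), 0 where there is no reading.
- get_calibration(name): a dict with "intrinsics" (3x3 intrinsics, pixels), "world_from_camera" (4x4, takes a point from camera to world coordinates). Camera axes: x right, y down, z forward; pixel columns grow to the right and rows downward; lengths in m; the calibration is good to about 2 mm. A picture is of the moment at which its call begins: read the wrist's pose just before it. get_calibration takes no time and is no camera call; for the wrist camera it gives the pose at the moment of the call.
A pose or a line that the arm cannot do raises Unreachable and nothing moves.
- job_done(): hands the job in, once; it reports no verdict.
The state is a dict: "time_s": time; "q": joint angles; "joint_velocities": joint speeds; "joint_torque": joint torques, N m; "eef_pos": TCP position; "tcp_rot": TCP orientation; "ft_force": force on the tool from outside, world axes, zero at the start; "torque": the same for the moment, N m; "opening": finger opening in m.
Only numpy, scipy, OpenCV 4.12 (cv2) and the standard library are available. Lean on these libraries where they do the work, as an engineer would, in place of code of your own. Each camera call takes 0.05 s, during which the arm holds its last target.

## Working session

There is one attempt and no reset: what is moved stays moved. The work goes in short steps, each a Python script; the robot and the scene stay as the last script left them, time stands still between calls to the robot, and variables do not carry over. Pictures are saved under pics/ and viewed, and the job is handed in when it is done.

```bash
ls; mkdir -p pics
python3 - <<'E'
from plant import *
import cv2, numpy as np
print(observe())
for n in ("top","scene","wrist"):
    p,d=get_image(n); c=get_calibration(n)
    cv2.imwrite(f"pics/{n}0.png",p[:,:,::-1]); np.savez(f"{n}0.npz",p=p,d=d,K=c["intrinsics"],T=c["world_from_camera"])
    print(n,c)
E
```

```text
pics
{'time_s': 0.0, 'q': array([ 1.03890479e+00,  2.21217985e-01,  1.52762640e+00,  4.20600106e-05,
        1.39467681e+00, -1.26119314e-01]), 'joint_velocities': array([ 9.78272078e-05, -5.69295656e-04,  7.31391258e-04, -5.41881087e-04,
       -1.74870183e-03,  3.29441620e-04]), 'joint_torque': array([ 4.36742994e-05, -4.96878147e+01, -3.89413190e+01, -1.02742904e-04,
        1.05354088e-02, -1.20109866e-05]), 'eef_pos': array([0.24639941, 0.5737251 , 0.23019618]), 'tcp_rot': array([-1.71837676,  1.56886734, -2.12415638]), 'ft_force': array([ 0.2728688 , -0.62479233,  1.03446362]), 'torque': array([ 0.04539455, -0.02840444,  0.03127425]), 'opening': 0.08552732838229579}
top {'intrinsics': array([[478.60674002,   0.        , 258.18648653],
       [  0.        , 478.60674002, 189.73867639],
       [  0.        ,   0.        ,   1.        ]]), 'world_from_camera': array([[-0.00912875, -0.98834876,  0.1519322 ,  0.30304787],
       [-0.99988313,  0.00715867, -0.01350885,  0.04124433],
       [ 0.01226382, -0.15203776, -0.9882986 ,  1.33994979],
       [ 0.        ,  0.        ,  0.    
[... 207 characters left out ...]
om_camera': array([[ 0.59935029,  0.47681188, -0.64298497,  1.25221363],
       [ 0.80020193, -0.37830764,  0.4653603 , -0.52717351],
       [-0.02135681, -0.79343164, -0.60828457,  0.78869956],
       [ 0.        ,  0.        ,  0.        ,  1.        ]])}
wrist {'intrinsics': array([[282.99916178,   0.        , 253.66291894],
       [  0.        , 282.99916178, 189.2534643 ],
       [  0.        ,   0.        ,   1.        ]]), 'world_from_camera': array([[ 0.39452432,  0.88806045,  0.23600678,  0.18634302],
       [ 0.91888347, -0.38074956, -0.10335829,  0.59987121],
       [-0.00192893,  0.25764009, -0.96623903,  0.37292813],
       [ 0.        ,  0.        ,  0.        ,  1.        ]])}
```

View pics/top0.png

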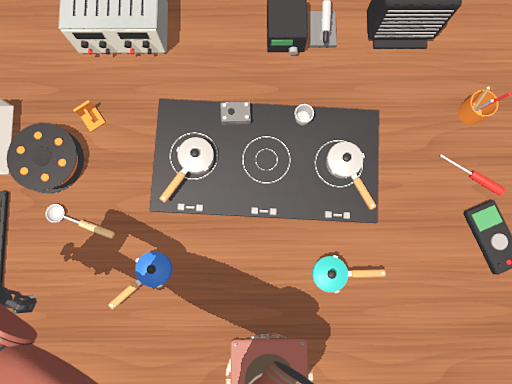

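View pics/scene0.png

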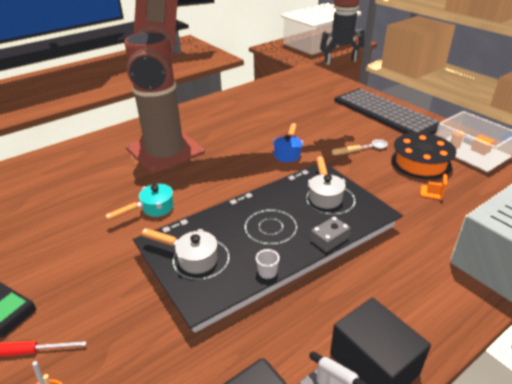

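The top view shows the plate, with the left pan at about (195,153) and its handle to (172,188). The right pan is at (346,158) with its handle to (366,195). The middle ring is at (266,160), the mould at (236,112) and the tin at (304,114). The blue and turquoise pans stand on the desk, in front of the plate. Next I measure the poses.

```bash
cat > vis.py <<'E'
import numpy as np, cv2
def cloud(d,K,T):
    h,w=d.shape; u,v=np.meshgrid(np.arange(w),np.arange(h))
    P=np.stack([(u-K[0,2])/K[0,0]*d,(v-K[1,2])/K[1,1]*d,d],-1)
    return P@T[:3,:3].T+T[:3,3]
def ray(u,v,K,T,z):
    r=T[:3,:3]@np.array([(u-K[0,2])/K[0,0],(v-K[1,2])/K[1,1],1]); o=T[:3,3]
    return o+r*(z-o[2])/r[2]
def plate(p,d,K,T):
    W=cloud(d,K,T)
    m=((p.max(2)<70)&(abs(W[...,2]-.05)<.012)&(d>0)).astype(np.uint8)
    m=cv2.morphologyEx(m,cv2.MORPH_CLOSE,np.ones((5,5)))
    c=max(cv2.findContours(m,0,2)[0],key=cv2.contourArea)
    c=cv2.convexHull(c)[:,0,:]
    g=np.array([ray(u,v,K,T,.05)[:2] for u,v in c])
    return cv2.minAreaRect((g*1000).astype(np.float32))
def pans(p,d,K,T,ylo=-9,yhi=9):
    W=cloud(d,K,T); hsv=cv2.cvtColor(p,cv2.COLOR_RGB2HSV)
    on=(W[...,0]>.33)&(W[...,0]<.72)&(W[...,1]<.36)&(W[...,1]>-.34)&(d>0)
    wood=(hsv[...,1]>80)&(hsv[...,0]>8)&(hsv[...,0]<30)&(p[...,0]>120)
    H=(on&wood&(W[...,2]>.07)&(W[...,2]<.11)).astype(np.uint8)
    L=(on&(hsv[...,1]<60)&(W[...,2]>.088)&(W[...,2]<.112)).astype(np.uint8)
    out=[]
    for c in cv2.findContours(L,0,2)[0]:
        if cv2.contourArea(c)<150: continue
        (cu,cv_),r=cv2.minEnclosingCircle(c)
        q=np.zeros_like(L); cv2.drawContours(q,[c],-1,1,-1)
        pts=W[(q>0)&(L>0)]; z=np.median(pts[:,2]); C=ray(cu,cv_,K,T,z)
        out.append(dict(px=(cu,cv_),r=r,rm=r*np.median(d[(q>0)&(L>0)])/K[0,0],c=C,cloud=pts.mean(0)))
    for c in cv2.findContours(H,0,2)[0]:
        if cv2.contourArea(c)<40: continue
        q=np.zeros_like(H); cv2.drawContours(q,[c],-1,1,-1)
        vv,uu=np.nonzero(q&H); g=np.array([ray(u,v,K,T,.094) for u,v in zip(uu,vv)])
        m=g.mean(0)
        vx=cv2.fitLine(g[:,:2].astype(np.float32),cv2.DIST_L2,0,.01,.01).ravel()
        s=(g[:,:2]-m[:2])@vx[:2]
        if not out: print('handle',m,vx[:2]);continue
        o=min(out,key=lambda o:np.hypot(*(o['c']-m)[:2]))
        dd=vx[:2]*np.sign(vx[:2]@(m-o['c'])[:2])
        o['hm']=m; o['yaw']=np.arctan2(dd[1],dd[0]); o['yaw2']=np.arctan2(*(m-o['c'])[[1,0]]); o['len']=np.ptp(s); o['dist']=np.hypot(*(m-o['c'])[:2]); o['hz']=np.median(W[...,2][(q&H)>0])
    return out
E
python3 - <<'E'
from vis import *
np.set_printoptions(precision=4,suppress=True)
for n in("top","scene"):
    f=np.load(n+"0.npz"); a=[f[k] for k in "pdKT"]
    print(n,plate(*a))
    for o in pans(*a): print({k:np.round(v,4) for k,v in o.items()})
f=np.load("top0.npz"); K,T=f["K"],f["T"]
print(ray(266.5,159.5,K,T,.05))
im=f["p"][90:230,140:390,::-1]
cv2.imwrite("pics/topzoom.png",cv2.resize(im,None,fx=3,fy=3,interpolation=cv2.INTER_CUBIC))
E
```

```text
top ((604.8309326171875, 148.8711395263672), (91.47383117675781, 32.965049743652344), 9.066156387329102)
{'px': array([345.5023, 159.8798]), 'r': np.float64(18.9003), 'rm': np.float64(0.05), 'c': array([ 0.5715, -0.2075,  0.1029]), 'cloud': array([ 0.5743, -0.2064,  0.1027]), 'hm': array([ 0.4851, -0.2554,  0.094 ]), 'yaw': np.float64(-2.6461), 'yaw2': np.float64(-2.6351), 'len': np.float64(0.0904), 'dist': np.float64(0.0988), 'hz': np.float64(0.0931)}
{'px': array([193.7632, 156.2368]), 'r': np.float64(20.1836), 'rm': np.float64(0.0533), 'c': array([0.584 , 0.1936, 0.1024]), 'cloud': array([0.5884, 0.19  , 0.1022]), 'hm': array([0.5062, 0.2495, 0.094 ]), 'yaw': np.float64(2.5195), 'yaw2': np.float64(2.519), 'len': np.float64(0.0889), 'dist': np.float64(0.0958), 'hz': np.float64(0.0925)}
scene ((499.6824951171875, 32.971343994140625), (492.7215270996094, 128.1771697998047), 87.26898956298828)
{'px': array([195.  , 245.25]), 'r': np.float64(21.2501), 'rm': np.float64(0.0477), 'c': array([ 0.5804, -0.2105,  0.1028]), 'cloud': array([ 0.5863, -0.2125,  0.102 ]), 'hm': array([ 0.4928, -0.2598,  0.094 ]), 'yaw': np.float64(-2.6549), 'yaw2': np.float64(-2.6294), 'len': np.float64(0.0932), 'dist': np.float64(0.1005), 'hz': np.float64(0.0924)}
{'px': array([326.0833, 184.5   ]), 'r': np.float64(18.2554), 'rm': np.float64(0.0482), 'c': array([0.5943, 0.1852, 0.1031]), 'cloud': array([0.6005, 0.1806, 0.1023]), 'hm': array([0.5101, 0.2481, 0.094 ]), 'yaw': np.float64(2.5137), 'yaw2': np.float64(2.4994), 'len': np.float64(0.0895), 'dist': np.float64(0.1051), 'hz': np.float64(0.094)}
[ 0.5855 -0.0001  0.05  ]
```

View pics/topzoom.png

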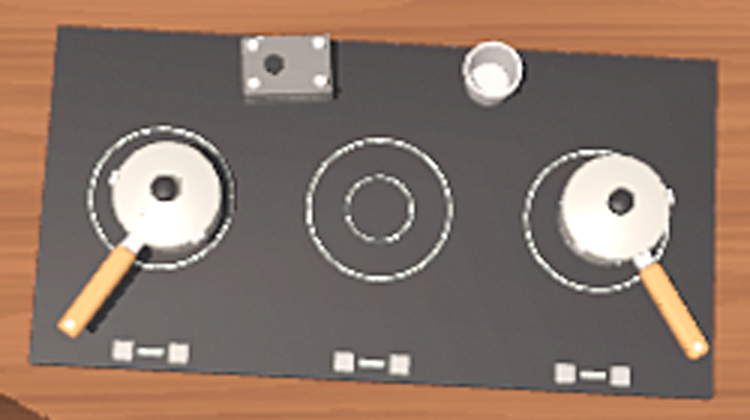

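Run:
```python
from vis import *
np.set_printoptions(precision=4,suppress=True)
f=np.load("top0.npz"); p,d,K,T=[f[k] for k in "pdKT"]
for u,v in [(159.3,99),(379,110.7),(377.7,222.7),(150.7,211)]: print(ray(u,v,K,T,.05))
for n in("top","scene"):
    f=np.load(n+"0.npz"); p,d,K,T=[f[k] for k in "pdKT"]
    W=np.zeros(d.shape+(2,)); 
    for v in range(384):
        for u in range(512): W[v,u]=ray(u,v,K,T,.05)[:2]
    g=p.min(2).astype(int)
    r=np.hypot(W[...,0]-.5855,W[...,1])
    m=(g>95)&(r>.055)&(r<.075)
    if n=="scene": print("px",m.sum())
    c,R=cv2.minEnclosingCircle((W[m]*1000).astype(np.float32)); print(n,'encl',c,R)
    A=np.c_[2*W[m],np.ones(m.sum())]; x=np.linalg.lstsq(A,(W[m]**2).sum(1),rcond=None)[0]
    print('fit',x[:2],np.sqrt(x[2]+x[:2]@x[:2]),m.sum())
f=np.load("scene0.npz");cv2.imwrite("pics/scz.png",cv2.resize(f["p"][140:320,120:420,::-1],None,fx=2.6,fy=2.6,interpolation=cv2.INTER_CUBIC))
```

```text
[0.7606 0.2983 0.05  ]
[ 0.7234 -0.3176  0.05  ]
[ 0.4087 -0.2991  0.05  ]
[0.4454 0.3145 0.05  ]
top encl (582.4317016601562, 2.9924395084381104) 71.13512420654297
fit [0.5856 0.0019] 0.06494454347883406 345
px 411
scene encl (584.7877807617188, 3.5471556186676025) 70.93350219726562
fit [0.5856 0.0029] 0.06496012713173646 411
```

View pics/scz.png

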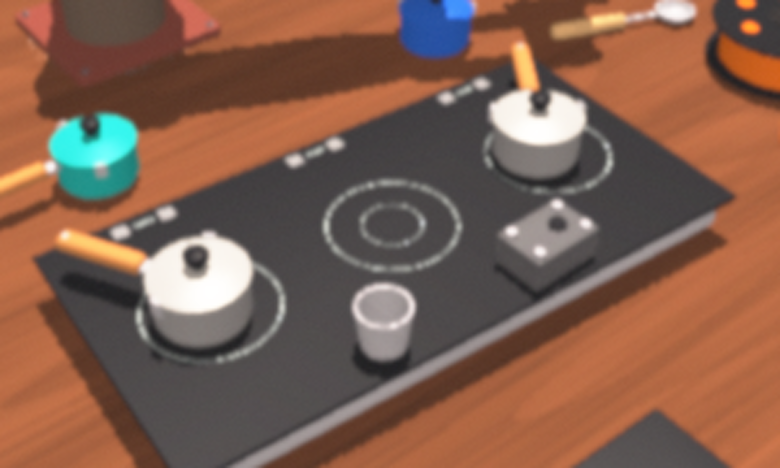

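The ring centre fits at (0.5856, 0.002) with radius 65 mm in both views, and the plate yaw is about -0.06. The pan axes from the handle mid and direction are left (0.592, 0.188), yaw 2.52, and right (0.581, -0.2085), yaw -2.65. Both agree with the ring positions to within 13 mm. Next I plan the IK.

```bash
cat > rob.py <<'E'
from plant import *
import numpy as np
from scipy.spatial.transform import Rotation as Rn
import warnings; warnings.filterwarnings("ignore")
np.set_printoptions(precision=3,suppress=True)
def ori(phi):
    c,s=np.cos(phi),np.sin(phi)
    return Rn.from_matrix(np.array([[0,0,-1],[c,s,0],[s,-c,0]]).T).as_euler('xyz')
RING=np.array([.5856,.002]); PY=np.pi/2-.06
PANS=dict(L=(np.array([.508,.249]),2.517,PY),R=(np.array([.489,-.2576]),-2.65,PY-np.pi))
def u(a): return np.array([np.cos(a),np.sin(a)])
E
python3 - <<'E'
from rob import *
from vis import ray
f=np.load("top0.npz")
print('mould',ray(236,111,f["K"],f["T"],.088),'tin',ray(304,114,f["K"],f["T"],.08))
s=observe(); print(Rn.from_euler('xyz',s['tcp_rot']).as_matrix())
for k,(g,y,t) in PANS.items():
    for sg in(1,-1):
        for pos,a in((g,y),((RING+.105*u(t)),t)):
            print(k,sg,pos,inverse_kinematics([*pos,.067],ori(a+sg*np.pi/2)))
E
```

```text
mould [0.712 0.082 0.088] tin [ 0.705 -0.103  0.08 ]
[[-0.001  0.395  0.919]
 [-0.001  0.919 -0.395]
 [-1.    -0.001 -0.   ]]
L 1 [0.508 0.249] [ 0.316  0.257  1.813 -0.     1.071  2.512]
L 1 [0.592 0.107] None
L -1 [0.508 0.249] [ 0.316  0.257  1.813 -0.     1.071 -0.63 ]
L -1 [0.592 0.107] [ 0.047  0.333  1.717 -0.     1.091  0.107]
R 1 [ 0.489 -0.258] [-0.628  0.229  1.848  0.     1.065  0.452]
R 1 [ 0.579 -0.103] [-0.31   0.305  1.753  0.     1.083 -0.25 ]
R -1 [ 0.489 -0.258] None
R -1 [ 0.579 -0.103] None
```

```bash
cat >> rob.py <<'E'
def ft(n=6):
    r=[]
    for _ in range(n): r.append(observe()['ft_force']); hold(.02)
    return np.mean(r,0),np.std(r,0)
def grab(k,sg):
    g,y,_=PANS[k]; o=ori(y+sg*np.pi/2)
    movep([*g,.17],o); move_l([*g,.067],feed=.12)
    gripper_to(.012,f_grip=50)
    print('opening',observe()['opening'],'t',observe()['time_s'],'ft',ft())
def drag(k):
    g,y,_=PANS[k]; d=u(y); F={1:[],-1:[]}
    for sgn,ss in ((1,(.003,.006,.009)),(-1,(.006,.003,0.))):
        for s in ss:
            move_l([*(g+d*s),.067],feed=.03)
            F[sgn].append(observe()['ft_force']); 
            print(sgn,s,'inst',F[sgn][-1],'along',F[sgn][-1][:2]@d, 'settled',ft(4)[0][:2]@d)
    print('t',observe()['time_s'])
E
python3 - <<'E'
from rob import *
import cv2
grab('L',-1)
drag('L')
p,d=get_image("top");cv2.imwrite("pics/top1.png",p[90:290,140:390,::-1])
E
```

```text
opening 0.019017515537297868 t 3.325 ft (array([-0.553,  0.537,  2.276]), array([0.254, 0.656, 0.449]))
1 0.003 inst [ 1.411 -0.46   2.61 ] along -1.4138243441908631 settled -0.5770074753702201
1 0.006 inst [0.023 0.013 3.527] along -0.011232203771659273 settled -0.15053544181749792
1 0.009 inst [-0.34  -0.334  3.029] along 0.08063222573714568 settled -0.3271033633012221
-1 0.006 inst [-1.446  1.426  5.809] along 2.0065630764266436 settled 2.464302507748261
-1 0.003 inst [-1.616  2.054  5.544] along 2.512548596608773 settled 2.855407118478493
-1 0.0 inst [-2.249  2.315  5.45 ] along 3.177766586860553 settled 2.8623441521270827
t 5.325
```

View pics/top1.png

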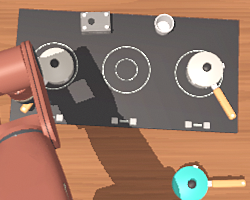

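Run:
```python
from rob import *
gripper_to(.06); g=PANS['L'][0]; move_l([*g,.17],feed=.2)
PANS_=PANS
gripper_to(.08)
grab('R',1)
drag('R')
```

```text
opening 0.019458785586468536 t 10.275 ft (array([-2.857,  3.085,  5.669]), array([0.313, 0.473, 0.448]))
1 0.003 inst [2.743 3.38  2.877] along -4.013741227439289 settled -3.681325050192328
1 0.006 inst [3.938 2.054 1.674] along -4.440814182325174 settled -4.61154206268054
1 0.009 inst [2.963 2.236 3.595] along -3.667729475286099 settled -4.045410407895118
-1 0.006 inst [-3.073 -1.854  7.218] along 3.5837011920054875 settled 3.997956436408608
-1 0.003 inst [-5.897 -2.422  8.174] along 6.3414952666978035 settled 6.620190238302897
-1 0.0 inst [-6.368 -3.553  8.821] along 7.291349593231937 settled 6.743542048914489
t 12.275
```

Half the forward/back difference is about 1.6 N for the left pan and 5.4 N for the right, so the right pan is the heavy one. It is still gripped, so I slide it in stages.

Run:
```python
from rob import *
import cv2
gripper_to(.012,f_grip=110)
g,y,t=PANS['R']; a0=g-.104*u(y); z=observe()['eef_pos'][2]; print(z)
N=8
for i in range(1,N+1):
    s=i/N; y_=y+(t-y)*s; a=a0+(RING-a0)*s
    move_l([*(a+.104*u(y_)),.068],feed=.05,rotation=ori(y_+np.pi/2))
    o=observe(); print(i,o['eef_pos'],o['ft_force'],o['opening'],o['time_s'])
p,d=get_image("top");cv2.imwrite("pics/top2.png",cv2.resize(p[90:290,140:390,::-1],None,fx=2,fy=2))
p,d=get_image("scene");cv2.imwrite("pics/scene2.png",p[:,:,::-1])
```

```text
0.06753719048875508
1 [ 0.496 -0.243  0.068] [-1.056 -3.099  1.123] 0.017830793487893033 12.9833
2 [ 0.505 -0.226  0.068] [ 1.737  1.601 -0.436] 0.018030850709707263 13.5
3 [ 0.516 -0.209  0.068] [ 1.886  1.753 -1.974] 0.018163898486747595 14.05
4 [ 0.527 -0.19   0.068] [ 1.591  0.867 -3.4  ] 0.017987755173331406 14.6333
5 [ 0.539 -0.17   0.068] [ 1.739  1.842 -3.284] 0.017976751113457246 15.25
6 [ 0.552 -0.149  0.068] [ 1.222  2.263 -3.557] 0.018036952921238428 15.9
7 [ 0.566 -0.125  0.068] [ 2.117  2.528 -2.943] 0.018343869683066436 16.5833
8 [ 0.579 -0.101  0.068] [ 0.827  2.555 -3.171] 0.018206212423814937 17.3
```

View pics/top2.png

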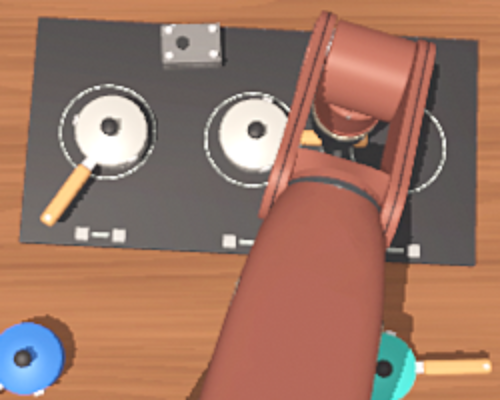

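View pics/scene2.png

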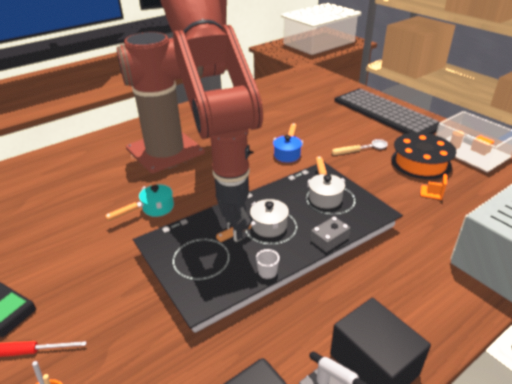

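The pan sits in the middle ring in the top view, at about (256,131) in the 2x crop. I release it, retreat and measure.

Run:
```python
from rob import *
from vis import *
e=observe()['eef_pos']; move_l([e[0],e[1],.0672],feed=.02)
gripper_to(.05); e=observe()['eef_pos']
move_l([e[0],e[1],.19],feed=.15)
movep([.42,-.42,.30],ori(-np.pi/2-.06+np.pi/2))
hold(.2); print(observe()['time_s'],observe()['ft_force'])
for n in ("top","scene"):
    p,d=get_image(n); c=get_calibration(n); K,T=c["intrinsics"],c["world_from_camera"]
    cv2.imwrite(f"pics/{n}3.png",cv2.resize(p[90:290,130:390,::-1],None,fx=2,fy=2))
    for o in pans(p,d,K,T):
        print(n,{k:np.round(v,4) for k,v in o.items()})
        if 'hm' in o: print('  axis',o['hm'][:2]-.104*u(o['yaw']),'yaw rel front edge',o['yaw']-PY, 'err',np.linalg.norm(o['hm'][:2]-.104*u(o['yaw'])-RING))
```

```text
20.6167 [-0.652 -0.427 -0.6  ]
top {'px': array([269.5, 156. ]), 'r': np.float64(19.5257), 'rm': np.float64(0.0516), 'c': array([ 0.583, -0.006,  0.103]), 'cloud': array([ 0.582, -0.002,  0.103]), 'hm': array([ 0.578, -0.103,  0.094]), 'yaw': np.float64(-1.6121), 'yaw2': np.float64(-1.6265), 'len': np.float64(0.0906), 'dist': np.float64(0.0969), 'hz': np.float64(0.0926)}
  axis [0.582 0.001] yaw rel front edge -3.1228880190067123 err 0.003595286101708191
top {'px': array([194.5, 157. ]), 'r': np.float64(19.9813), 'rm': np.float64(0.0528), 'c': array([0.582, 0.192, 0.103]), 'cloud': array([0.587, 0.19 , 0.102]), 'hm': array([0.505, 0.248, 0.094]), 'yaw': np.float64(2.54), 'yaw2': np.float64(2.5109), 'len': np.float64(0.0894), 'dist': np.float64(0.0957), 'hz': np.float64(0.0922)}
  axis [0.59  0.189] yaw rel front edge 1.0291537758817904 err 0.1872653547939262
scene {'px': array([268.241, 215.315]), 'r': np.float64(19.7937), 'rm': np.float64(0.0485), 'c': array([ 0.6  , -0.015,  0.103]), 'cloud': array([ 0.594, -0.01 ,  0.102]), 'hm': array([ 0.586, -0.109,  0.094]), 'yaw': np.float64(-1.5784), 'yaw2': np.float64(-1.7113), 'len': np.float64(0.0928), 'dist': np.float64(0.095), 'hz': np.float64(0.0927)}
  axis [ 0.587 -0.005] yaw rel front edge -3.0892198584930832 err 0.007088935728008137
scene {'px': array([326. , 183.5]), 'r': np.float64(18.1729), 'rm': np.float64(0.048), 'c': array([0.591, 0.188, 0.103]), 'cloud': array([0.6  , 0.181, 0.102]), 'hm': array([0.508, 0.247, 0.094]), 'yaw': np.float64(2.525), 'yaw2': np.float64(2.5223), 'len': np.float64(0.09), 'dist': np.float64(0.1019), 'hz': np.float64(0.0939)}
  axis [0.593 0.187] yaw rel front edge 1.0142212582630177 err 0.18546235649667756
```

View pics/top3.png

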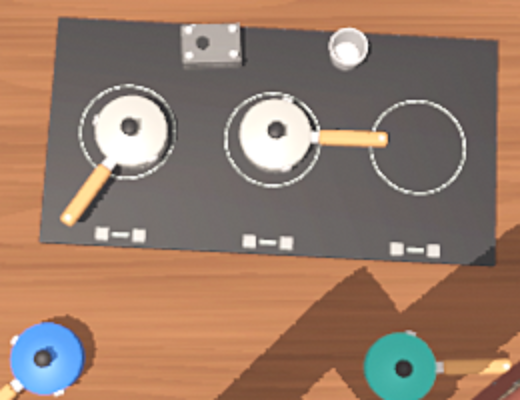

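View pics/scene3.png

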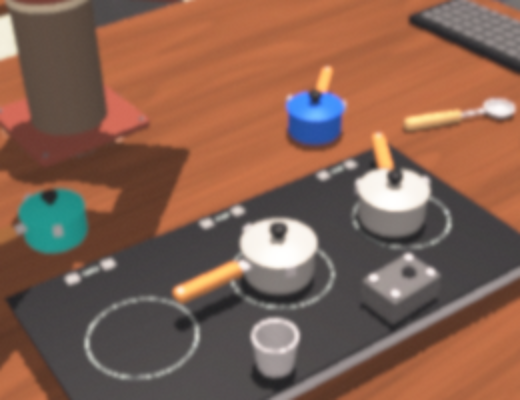

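Both pictures show the heavy pan inside the middle ring with its handle to the right. The mould, the tin and the light pan look unmoved, and the arm is clear.

Run:
```python
from plant import *
job_done(); print(observe()['time_s'])
```

```text
the job is handed in; nothing more can be done
the job is handed in; nothing more can be done
```

The heavy pan was the right-hand one. It now stands inside the middle ring with its handle to the right, and I handed the job in at about 21 s of the 58 s. The hand-in gives no verdict.

- **Telling them apart:** I pinched each handle and dragged the pan 9 mm out and back. The right pan dragged with about 5.4 N and the left with about 1.6 N. That ratio is a little above the two to three times expected. The gripper was also pressing down a few newtons, so the figures are rough, but the difference is clear.
- **Heavy pan:** its axis is 3.6 mm from the ring centre by the top camera and 7.1 mm by the scene camera, against a limit of 21 mm. The handle is 0.02 to 0.05 rad off the front edge, against 0.4 rad.
- **Light pan:** the cameras put it within about 2 mm of where it started.
- **Mould and tin:** they look unmoved in the last pictures; I checked this only by eye.
- **Lift and tip:** during the slide the wrist force showed the handle being lifted with roughly 3 to 4 N. I held the gripper height to within about 1 mm, so any tipping should be around 0.01 rad. I did not measure it directly.
- **Disagreement:** fitting a circle to the lid gave pan centres up to 22 mm from the ring centre in the scene view. That fit includes part of the pan wall and is skewed by the viewing angle, so I relied on the handle-based positions.

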